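Make up two sample-collection kits at the isolation ward desk

ROBOT

A 7-joint arm with a two-finger parallel gripper is mounted at the origin on the work surface. World frame = base frame: x ahead of the robot, y to its left, z up, the work surface at z = 0. Lengths are in m, angles in rad, forces in N, time in s.
With the tool pointing down it reaches from about 0.4 to 0.85 m from the base axis. Payload 4.5 kg.
Tool frame: the origin (TCP) lies at the very end of the fingers, on their centre line; the grasp point (between the pads) lies 19 mm behind it; y points along the fingers, x is the direction in which the jaws open and shut, and the axes are right-handed (so a half turn about y gives the same grasp; the last joint's range is limited). The gripper opens to 88 mm and grips with 3 to 60 N. Pads are 18 mm wide; open, the fingers measure 123 mm over their backs; the gripper's body (75 mm by 187 mm) begins 45 mm behind the grasp point.
Start: joints at [-1.165, 0.689, -0.195, 1.565, 0.157, 0.902, -0.215], TCP at [0.227, 0.582, 0.239] pointing down, gripper open.
Joint ranges: [-3.01, 3.01], [-0.46, 2.08], [-1.47, 1.51], [0.13, 2.56], [-1, 4.14], [0.04, 2.09], [-2.66, 2.66]. Speed limits (rad/s): [2.57, 2.57, 3.14, 3.14, 3.14, 3.14, 3.14].

INTERFACE

Orientations are given as a unit quaternion [x, y, z, w].
In Python, from plant import r gives the robot as it stands.
- The arm moves only by the shell command python3 -m inch 'ROWS' [OPENING] [FORCE]. ROWS is JSON, a list of rows, each a list of 6 numbers: the shift along the tool's x, y, z in mm, then the turn, a rotation vector about the tool's x, y, z in rad. In form: [[x, y, z, ax, ay, az], ...]. A call has 1 to 12 rows; each row shifts and turns the commanded pose from where the row before left it, along the tool's axes as they then stand; what a row does not reach is not made up. A row lasts 1/12 s, in which the tool goes at most 41.7 mm and 7.16 degrees, less where a joint would pass 70% of its speed; a pose out of reach is approached as far as the arm can. A call is refused whole if a number of a shift passes 41.7 or a number of a turn 0.125, either way. A call with a gripper value outside its range is refused whole. OPENING is the finger opening in mm, from 0 to 88.1, set as the call begins (- or left out, the last holds). The fingers move at their own pace and stop on an object; FORCE is the grip in N (left out, the last holds). Time passes only in rows, so rows that do not move let the fingers close. It gives the time, the measured TCP pose, the force and the opening at its end, in the units of the state.
- r.get_state(): the state, without advancing time (a new reading comes with each control period).
- r.snapshot(name): name is "side" or "top" or "wrist"; returns a dict with "img" (384x512x3 uint8, red, green, blue), "range_z" (384x512 float32, m along the optical axis (not along the pixel's ray), 0 where there is no reading), "mtx" (3x3 intrinsics, pixels), "camera_from_world" (4x4, takes a point from world to camera coordinates); the wrist camera has in their place "tool_from_camera" (4x4, takes a point from camera to tool coordinates, whose origin is the TCP and whose axes are the tool frame's). Camera axes: x right, y down, z forward; pixel columns grow to the right and rows downward; lengths in m; the calibration is good to about 2 mm. A picture is of the moment at which its call begins: read the wrist's pose just before it.
- r.finish_job(): hands the job in, once; it reports no verdict.
The state is a dict: "clock": time; "q": joint angles; "qd": joint speeds; "joint_torque": joint torques, N m; "tool_pos": TCP position; "eef_rot": TCP orientation; "contact_force": force on the tool from outside, world axes, zero at the start; "moment": the same for the moment, N m; "opening": opening from 0.0 (shut) to 1.0 (fully open).
Only numpy, scipy, OpenCV 4.12 (cv2) and the standard library are available. Lean on these libraries where they do the work, as an engineer would, in place of code of your own. Each camera call takes 0.05 s, during which the arm holds its last target.

TASK

Make up two sample-collection kits from the stock on the desk. Blue tray, for the chest patient: the red-lidded sputum pot in the wide well, the purple-capped swab tube in the middle well and the fingertip oximeter, screen up, in the end well; green tray: the yellow-lidded urine pot in the wide well and the white-capped tube in the middle well. Set each one down gently, standing upright on the floor of its well without dropping it, and leave the white-lidded pot and the orange-capped tube where they stand.

Things in the scene. Friction and masses are not known exactly. Their poses are not given: they have to be found in the camera images.
- tray_blue: The blue kit tray, fixed, 104 (x) by 204 (y), 14 high, walls 3, floor 3 thick. Two cross walls make three wells in a row along y, each 98 long in x and centred at x = 0: wide well (86 in y, centre y = -56), middle well (48, centre y = +14), end well (58, centre y = +70). All mm. Origin: centre of the underside, z up.
- tray_green: The green kit tray, fixed, 104 (x) by 204 (y), 14 high, walls 3, floor 3 thick. Two cross walls make three wells in a row along y, each 98 long in x and centred at x = 0: wide well (86 in y, centre y = -56), middle well (48, centre y = +14), end well (58, centre y = +70). All mm. Origin: centre of the underside, z up. Same as the blue one, lying about half a turn from it.
- sputum_pot: Sputum pot, the small pot: stands upright, translucent screw-top pot with white blank label and red lid; body diameter 44 mm, ribbed lid diameter 48 mm and 14 mm high at the top, total height 54 mm. Rigid. Origin: centre of its underside; z up its axis.
- urine_pot: Urine pot, a large pot: stands upright, translucent screw-top pot with white blank label and yellow lid; body diameter 54 mm, ribbed lid diameter 58 mm and 16 mm high at the top, total height 68 mm. Rigid. Origin: centre of its underside; z up its axis.
- swab_tube: Swab tube, narrow and flat-bottomed: stands upright, translucent screw-top tube with white blank label and purple cap; body diameter 26 mm, ribbed cap diameter 28 mm and 20 mm high at the top, total height 74 mm. Rigid. Origin: centre of its underside; z up its axis.
- plain_tube: Plain sample tube, narrow and flat-bottomed: stands upright, translucent screw-top tube with white blank label and white cap; body diameter 26 mm, ribbed cap diameter 28 mm and 20 mm high at the top, total height 74 mm. Rigid. Origin: centre of its underside; z up its axis.
- oximeter: Fingertip oximeter: rounded clip, lower half grey, upper half teal with a dark screen on top; lies flat, screen up. 58 mm long (its x), 34 mm wide (its y), 34 mm high. Rigid (the clip does not open). Origin: centre of its underside; z up through the screen.
- spare_pot: Spare pot, large, not wanted in any kit: stands upright, translucent screw-top pot with white blank label and white lid; body diameter 54 mm, ribbed lid diameter 58 mm and 16 mm high at the top, total height 68 mm. Rigid. Origin: centre of its underside; z up its axis.
- spare_tube: Spare tube, narrow, not wanted in any kit: stands upright, translucent screw-top tube with white blank label and orange cap; body diameter 26 mm, ribbed cap diameter 28 mm and 20 mm high at the top, total height 74 mm. Rigid. Origin: centre of its underside; z up its axis.
There are look-alikes about, which are no part of the job. Of the things that look like the tray_green, take the one that is farthest to the robot's left at the start.

How it is judged:
By the outcome, as a careful person would: the job done as asked, in the order asked, and still so for the second after the job is handed in, with the robot touching nothing.
It also fails if it takes over 106 s, if anything falls off the work surface, if the arm or the gripper's body presses on something with over 40 N, if the wrist force passes 120 N, or if a joint passes its speed limit or range.

## Working session

There is one attempt and no reset: what is moved stays moved. The work goes in short steps, Python scripts to look and compute and a shell command to move; the robot and the scene stay as the last step left them, time stands still between calls to the robot, and variables do not carry over. Pictures are saved under pics/ and viewed, and the job is handed in when it is done.

```bash
ls; mkdir -p pics
python3 - <<'E'
from plant import r
import cv2,numpy as np
s=r.get_state();print({k:np.round(v,3) for k,v in s.items()})
for n in ["top","side","wrist"]:
    d=r.snapshot(n);np.savez(f"pics/{n}0.npz",**d);cv2.imwrite(f"pics/{n}0.png",d["img"][:,:,::-1])
    print(n,np.round(d["mtx"],1).tolist());print(np.round(d.get("camera_from_world",d.get("tool_from_camera")),3).tolist())
E
```

```text
pics
{'clock': np.float64(0.0), 'q': array([-1.165,  0.69 , -0.195,  1.566,  0.157,  0.903, -0.215]), 'qd': array([-0.001, -0.001, -0.   , -0.001, -0.001,  0.002,  0.001]), 'joint_torque': array([-0.0000e+00, -5.2754e+01, -1.2670e+00, -1.5342e+01, -5.3000e-02,
        7.0000e-03,  0.0000e+00]), 'tool_pos': array([0.227, 0.582, 0.238]), 'eef_rot': array([ 0.584,  0.398, -0.4  , -0.583]), 'contact_force': array([0.338, 0.239, 0.686]), 'moment': array([-0.015,  0.028, -0.006]), 'opening': np.float64(0.998)}
top [[469.7, 0.0, 253.7], [0.0, 469.7, 197.3], [0.0, 0.0, 1.0]]
[[0.001, -1.0, -0.001, 0.011], [-0.992, -0.001, -0.128, 0.48], [0.128, 0.001, -0.992, 1.432], [0.0, 0.0, 0.0, 1.0]]
side [[398.1, 0.0, 253.4], [0.0, 398.1, 197.2], [0.0, 0.0, 1.0]]
[[0.938, -0.347, -0.007, -0.442], [-0.22, -0.576, -0.788, 0.154], [0.269, 0.74, -0.616, 1.012], [0.0, 0.0, 0.0, 1.0]]
wrist [[278.7, 0.0, 251.1], [0.0, 278.7, 189.0], [0.0, 0.0, 1.0]]
[[1.0, -0.001, 0.0, 0.0], [-0.001, -0.271, 0.963, -0.145], [-0.001, -0.963, -0.271, 0.071], [0.0, 0.0, 0.0, 1.0]]
```

View pics/top0.png

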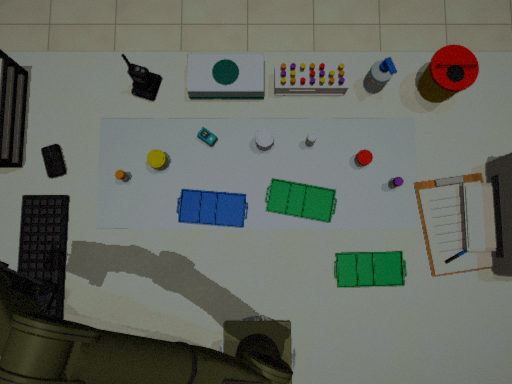

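View pics/side0.png

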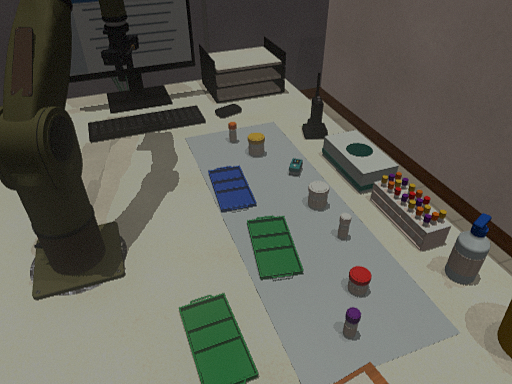

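View pics/wrist0.png

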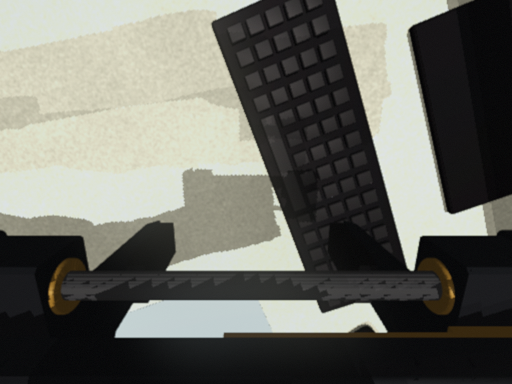

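The top view shows the blue tray at about (212,208) and the leftmost green tray at (301,200). The second green tray, at (370,269), is the look-alike. The lids are red (364,157), yellow (157,158), white pot (264,141), purple (397,182), orange (120,175) and white tube (310,140). The oximeter is at (207,136). Next I'll zoom in and measure.

```bash
cat > h.py <<'E'
import numpy as np,cv2
def ray(d,u,v,z):
    M=d["camera_from_world"];R=M[:3,:3];t=M[:3,3];c=-R.T@t
    w=R.T@np.linalg.inv(d["mtx"])@np.array([u,v,1.]);return c+w*(z-c[2])/w[2]
def proj(d,p):
    M=d["camera_from_world"];q=d["mtx"]@(M[:3,:3]@np.asarray(p)+M[:3,3]);return q[:2]/q[2]
def depthpt(d,u,v):
    M=d["camera_from_world"];Z=d["range_z"][int(round(v)),int(round(u))]
    q=np.linalg.inv(d["mtx"])@np.array([u,v,1.])*Z;return M[:3,:3].T@(q-M[:3,3])
def cloud(d):
    M=d["camera_from_world"];h,w=d["range_z"].shape;u,v=np.meshgrid(np.arange(w),np.arange(h))
    q=np.stack([u,v,np.ones_like(u)],-1)@np.linalg.inv(d["mtx"]).T*d["range_z"][...,None]
    return (q-M[:3,3])@M[:3,:3]
E
python3 - <<'E'
import numpy as np,cv2
from h import *
d=np.load("pics/top0.npz");s=np.load("pics/side0.npz")
im=d["img"][:,:,::-1]
a=cv2.resize(im[110:240,100:250],None,fx=5,fy=5,interpolation=cv2.INTER_CUBIC)[:600]
b=cv2.resize(im[120:240,255:415],None,fx=5,fy=5,interpolation=cv2.INTER_CUBIC)
cv2.imwrite("pics/za.png",a);cv2.imwrite("pics/zb.png",b)
hs={"sput":(0,(364,157),.054),"urine":(0,(157,158),.068),"swab":(0,(397,182),.074),"plain":(0,(310,140),.074),"oxi":(0,(207,136),.034),"spare":(0,(264,141),.068),"sparet":(0,(120,175),.074)}
C=cloud(d);S=cloud(s)
for k,(_,(u,v),h) in hs.items():
    # top surface pixels by height from depth
    w=C[v-16:v+17,u-16:u+17];m=w[...,2]>h-.012
    P=w[m];
    # side view points in the neighbourhood
    c=np.median(P[:,:2],0)
    n=S[(abs(S[...,0]-c[0])<.05)&(abs(S[...,1]-c[1])<.05)&(S[...,2]>h-.006)&(S[...,2]<h+.01)]
    print(k,len(P),"top mid",np.round((P.min(0)+P.max(0))/2,4),np.round(np.ptp(P,axis=0),3),"side",len(n),np.round((n.min(0)+n.max(0))/2,4) if len(n) else "",np.round(np.ptp(n,axis=0),3) if len(n) else "")
hsv=cv2.cvtColor(im,cv2.COLOR_BGR2HSV)
for nm,lo,hi in [("blue",(100,120,40),(125,255,255)),("green",(55,120,40),(80,255,255))]:
  m=cv2.inRange(hsv,lo,hi)
  for c in cv2.findContours(m,cv2.RETR_EXTERNAL,cv2.CHAIN_APPROX_NONE)[0]:
    if cv2.contourArea(c)<900:continue
    p=np.array([ray(d,*q,.014)[:2] for q in c[:,0]]).astype(np.float32)*1000
    rc=cv2.minAreaRect(p);print(nm,np.round(rc[0],1),np.round(rc[1],1),rc[2])
E
```

```text
sput 203 top mid [ 0.4594 -0.173   0.7621] [0.334 0.365 1.438] side 298 [ 0.6038 -0.3353  0.052 ] [0.05  0.047 0.008]
urine 289 top mid [0.4589 0.1762 0.7687] [0.333 0.333 1.425] side 128 [0.5956 0.3088 0.0657] [0.058 0.061 0.007]
swab 85 top mid [ 0.4148 -0.2152  0.7722] [0.245 0.449 1.418] side 148 [ 0.5236 -0.4309  0.0729] [0.027 0.028 0.009]
plain 80 top mid [ 0.4829 -0.0855  0.7718] [0.381 0.19  1.419] side 76 [ 0.6599 -0.17    0.0724] [0.029 0.03  0.007]
oxi 205 top mid [0.497  0.1007 0.752 ] [0.41  0.183 1.459] side 107 [0.6734 0.1574 0.0321] [0.054 0.062 0.008]
spare 286 top mid [ 0.4904 -0.0193  0.7687] [0.396 0.057 1.425] side 214 [ 0.6608 -0.0235  0.0662] [0.057 0.057 0.008]
sparet 80 top mid [0.4252 0.2221 0.7718] [0.266 0.425 1.419] side 30 [0.5446 0.4196 0.0719] [0.028 0.028 0.008]
blue [448.9 142.9] [220.1 105. ] 85.49893188476562
green [ 259.5 -347.4] [104.5 219.6] 1.5217090845108032
green [ 473.5 -137.9] [216.5 104.3] 79.59899139404297
```

View pics/za.png

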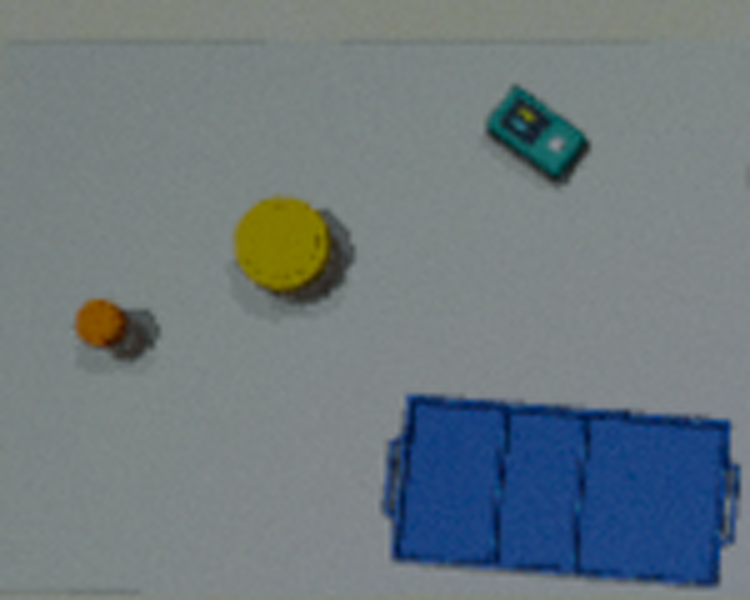

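View pics/zb.png

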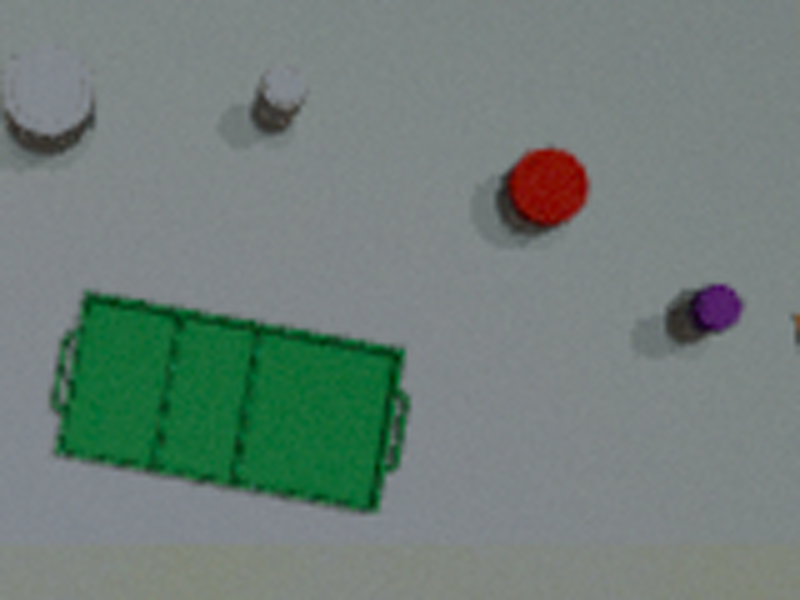

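Run:
```python
import numpy as np,cv2
d=np.load("pics/top0.npz");s=np.load("pics/side0.npz")
a=cv2.resize(d["img"][235:300,325:415,::-1],None,fx=6,fy=6,interpolation=cv2.INTER_CUBIC)
cv2.imwrite("pics/zc.png",a)
a=cv2.resize(s["img"][150:384,170:380,::-1],None,fx=2.5,fy=2.5,interpolation=cv2.INTER_CUBIC)
cv2.imwrite("pics/zd.png",a)
```

```text
(no output)
```

View pics/zc.png

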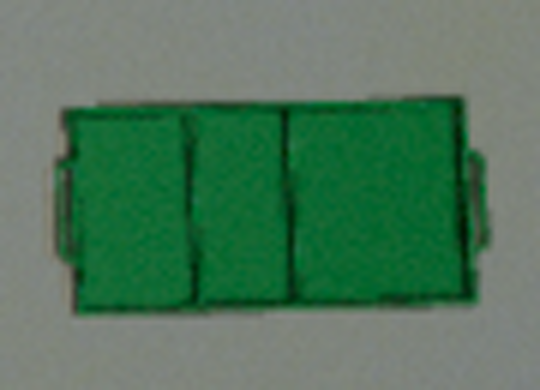

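View pics/zd.png

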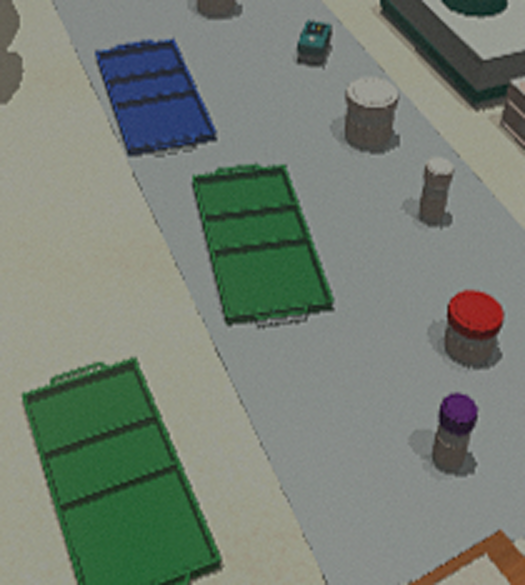

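The side view agrees with the top view. All three trays have their wide well at the −y end, so the "half a turn" note doesn't match the scene. I'll go by the well sizes I can see and use the leftmost green tray. Next I'll refine the object centres and get the tool axes.

Run:
```python
import numpy as np,cv2
from scipy.spatial.transform import Rotation as Ro
from h import *
d=np.load("pics/top0.npz");im=d["img"][:,:,::-1]
print("tool axes cols",np.round(Ro.from_quat([0.584,0.398,-0.4,-0.583]).as_matrix(),3).tolist())
hsv=cv2.cvtColor(im,cv2.COLOR_BGR2HSV)
C=cloud(d)
for k,(u,v),h in [("sput",(364,157),.054),("urine",(157,158),.068),("swab",(397,182),.074),("plain",(310,140),.074),("oxi",(207,136),.034),("spare",(264,141),.068),("sparet",(120,175),.074)]:
    w=C[v-16:v+17,u-16:u+17];m=((w[...,2]>h-.008)&(w[...,2]<h+.015)).astype(np.uint8)
    c=max(cv2.findContours(m,0,2)[0],key=cv2.contourArea)[:,0]+[u-16,v-16]
    p=np.array([ray(d,*q,h)[:2] for q in c]).astype(np.float32)*1000
    rc=cv2.minAreaRect(p);print(k,"centre",np.round(cv2.minEnclosingCircle(p)[0],1),"rect",np.round(rc[0],1),np.round(rc[1],1),round(rc[2],1),"zmed",np.round(np.median(w[m>0][:,2]),4))
# oxi colour mask
m=cv2.inRange(hsv,(80,60,30),(100,255,255));m[:, :190]=0;m[:,225:]=0;m[:120]=0;m[150:]=0
c=max(cv2.findContours(m,0,2)[0],key=cv2.contourArea)[:,0];p=np.array([ray(d,*q,.03)[:2] for q in c]).astype(np.float32)*1000
print("oxi colour",cv2.minAreaRect(p))
# tallest things near
for nm,(u0,u1,v0,v1) in {"rack":(270,350,60,100),"right":(470,512,150,300),"clip":(415,470,170,280),"box":(185,268,50,100)}.items():
    w=C[v0:v1,u0:u1].reshape(-1,3);w=w[(w[:,2]>.02)&(w[:,2]<.6)];print(nm,len(w),np.round(w.min(0),3) if len(w) else'',np.round(w.max(0),3) if len(w) else'')
```

```text
tool axes cols [[0.363, -0.002, -0.932], [0.932, -0.003, 0.363], [-0.003, -1.0, 0.0]]
sput centre [ 602.5 -330.1] rect [ 602.7 -330. ] [46.7 48.4] 62.7 zmed 0.0536
urine centre [594.4 312.4] rect [595.2 312.1] [57.7 54. ] 45.4 zmed 0.0675
swab centre [ 523.2 -425.1] rect [ 522.8 -424.6] [27.3 27.9] 87.7 zmed 0.0727
plain centre [ 659.5 -165.1] rect [ 659.9 -164.6] [26.1 26.9] 63.3 zmed 0.0721
oxi centre [672.7 161. ] rect [674.1 160.7] [58.4 34.6] 54.2 zmed 0.0328
spare centre [659.1 -20.1] rect [659.2 -20.1] [56.9 55.5] 0.0 zmed 0.0672
sparet centre [544.5 420.5] rect [545.  419.8] [24.7 27.7] 0.1 zmed 0.0733
oxi colour ((675.1456298828125, 160.300048828125), (61.014404296875, 34.83848190307617), 53.54518508911133)
rack 2027 [ 0.819 -0.283  0.024] [ 0.899 -0.053  0.103]
right 3888 [ 0.24  -0.739  0.02 ] [ 0.597 -0.646  0.161]
clip 396 [ 0.317 -0.658  0.026] [ 0.525 -0.636  0.05 ]
box 3364 [ 0.803 -0.018  0.02 ] [0.931 0.223 0.086]
```

```bash
python3 -m inch '[[0,0,0,0,0.12,0],[0,0,0,0,0.12,0],[0,0,0,0,0.12,0],[0,0,0,0,0.12,0],[0,0,0,0,0.12,0],[0,0,0,0,0.12,0],[0,0,0,0,0.12,0],[0,0,0,0,0.12,0],[0,0,0,0,0.12,0],[0,0,0,0,0.12,0],[0,0,0,0,0,0]]' 70
cat > st.py <<'E'
from plant import r
import numpy as np
from scipy.spatial.transform import Rotation as Ro
s=r.get_state();R=Ro.from_quat(s["eef_rot"]).as_matrix()
print("t",round(s["clock"],2),"tcp",np.round(np.array(s["tool_pos"])*1000,1),"R",np.round(R,3).tolist(),"F",np.round(s["contact_force"],1),"open",round(s["opening"]*88.1,1),"q",np.round(s["q"],2))
E
python3 st.py
```

```text
clock: 1.07
tool_pos: [0.2267, 0.5822, 0.2384]
eef_rot: [0.707, -0.001, 0.001, -0.707]
contact_force: [-0.2, -0.1, 0.3]
opening: 0.793
t 1.07 tcp [226.7 582.2 238.4] R [[1.0, 0.0, 0.004], [-0.004, -0.001, 1.0], [0.0, -1.0, -0.001]] F [-0.2 -0.1  0.3] open 69.8 q [-1.36  0.69  0.16  1.58 -0.13  0.88 -1.16]
```

```bash
python3 -m inch '[[15.6,0,-38.1,0,0,0],[15.6,0,-38.1,0,0,0],[15.6,0,-38.1,0,0,0],[15.6,0,-38.1,0,0,0],[15.6,0,-38.1,0,0,0],[15.6,0,-38.1,0,0,0],[15.6,0,-38.1,0,0,0],[15.6,0,-38.1,0,0,0],[15.6,0,-38.1,0,0,0],[15.6,0,-38.1,0,0,0],[15.6,0,-38.1,0,0,0],[15.6,0,-38.1,0,0,0]]' && python3 -m inch '[[15.6,0,-38.1,0,0,0],[15.6,0,-38.1,0,0,0],[15.6,0,-38.1,0,0,0],[15.6,0,-38.1,0,0,0],[15.6,0,-38.1,0,0,0],[15.6,0,-38.1,0,0,0],[15.6,0,-38.1,0,0,0],[15.6,0,-38.1,0,0,0],[15.6,0,-38.1,0,0,0],[15.6,0,-38.1,0,0,0],[15.6,0,-38.1,0,0,0],[15.6,0,-38.1,0,0,0]]' >/dev/null; python3 -m inch '[[0,30,0,0,0,0],[0,30,0,0,0,0],[0,30,0,0,0,0],[0,0,0,0,0,0]]'; python3 st.py
python3 - <<'E'
from plant import r
import cv2,numpy as np
d=r.snapshot("wrist");np.savez("pics/w1.npz",**d);cv2.imwrite("pics/w1.png",d["img"][:,:,::-1])
E
```

```text
clock: 2.07
tool_pos: [0.4142, 0.1232, 0.2388]
eef_rot: [-0.707, -0.001, 0.001, 0.707]
contact_force: [0.2, -0.5, -0.6]
opening: 0.797
clock: 3.4
tool_pos: [0.5964, -0.3303, 0.1421]
eef_rot: [-0.705, 0.003, 0.005, 0.709]
contact_force: [-1.7, 1.6, -0.5]
opening: 0.794
t 3.4 tcp [ 596.4 -330.3  142.1] R [[1.0, -0.011, -0.002], [0.002, 0.006, 1.0], [-0.011, -1.0, 0.006]] F [-1.7  1.6 -0.5] open 69.9 q [ 0.43  0.88  0.02  1.45 -0.02  0.82  0.46]
```

View pics/w1.png

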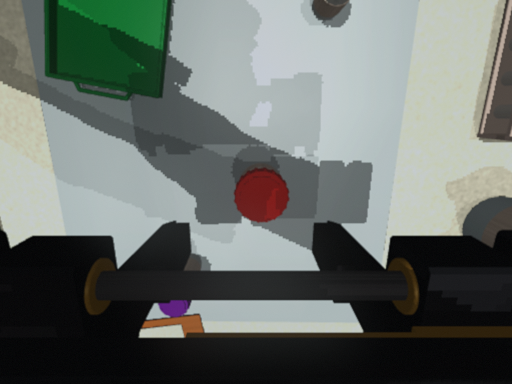

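```bash
cat > wr.py <<'E'
# wrist look: save picture, give ray->plane positions of colour blob
from plant import r
import cv2,numpy as np,sys
from scipy.spatial.transform import Rotation as Ro
R={"red":[((0,120,40),(8,255,255)),((172,120,40),(180,255,255))],"purple":[((130,80,30),(160,255,255))],"yellow":[((22,120,40),(34,255,255))],"teal":[((80,60,30),(100,255,255))],"blue":[((100,120,30),(125,255,255))],"green":[((55,120,30),(80,255,255))]}
def grab(name):
    s=r.get_state();d=r.snapshot("wrist");cv2.imwrite(f"pics/{name}.png",d["img"][:,:,::-1])
    T=np.eye(4);T[:3,:3]=Ro.from_quat(s["eef_rot"]).as_matrix();T[:3,3]=s["tool_pos"]
    d["W"]=T@d["tool_from_camera"];d["tcp"]=np.array(s["tool_pos"])*1000;return d
def hit(d,u,v,z):
    W=d["W"];w=W[:3,:3]@np.linalg.inv(d["mtx"])@np.array([u,v,1.]);c=W[:3,3];return (c+w*(z-c[2])/w[2])*1000
def blob(d,col,z,mask=None):
    hsv=cv2.cvtColor(d["img"],cv2.COLOR_RGB2HSV);m=sum(cv2.inRange(hsv,*x) for x in R[col])
    if mask is not None:m=m&mask
    c=max(cv2.findContours(m,0,2)[0],key=cv2.contourArea);p=np.array([hit(d,*q,z)[:2] for q in c[:,0]]).astype(np.float32)
    (x,y),rad=cv2.minEnclosingCircle(c);pc,pr=cv2.minEnclosingCircle(p);print(col,"px",round(x),round(y),"centre mm",np.round(pc,1),"diam",round(2*pr,1),"rect",[np.round(a,1) for a in cv2.minAreaRect(p)],"tcp",np.round(d["tcp"],1));return c,p
if __name__=="__main__":
    blob(grab(sys.argv[1]),sys.argv[2],float(sys.argv[3]))
E
python3 wr.py w2 red 0.054
```

```text
red px 259 193 centre mm [ 603.3 -330.5] diam 49.4 rect [array([ 603.4, -330.6]), array([46.7, 48.8]), np.float64(1.9)] tcp [ 598.2 -331.1  145.4]
```

```bash
python3 -m inch '[[4,36,0,0,0,0],[0,36,0,0,0,0],[0,25,0,0,0,0],[0,12,0,0,0,0],[0,6,0,0,0,0],[0,0,0,0,0,0],[0,0,0,0,0,0]]'; python3 st.py
```

```text
clock: 4.08
tool_pos: [0.6061, -0.3333, 0.0359]
eef_rot: [0.708, 0.001, 0.001, -0.707]
contact_force: [-0.2, -0.2, -0.5]
opening: 0.796
t 4.08 tcp [ 606.1 -333.3   35.9] R [[1.0, 0.003, 0.001], [-0.001, -0.002, 1.0], [0.003, -1.0, -0.002]] F [-0.2 -0.2 -0.5] open 70.1 q [ 0.43  1.03  0.01  1.47 -0.02  0.64  0.45]
```

```bash
python3 -m inch '[[-2,5,3,0,0,0],[0,0,0,0,0,0]]'; python3 -m inch '[[0,0,0,0,0,0],[0,0,0,0,0,0],[0,0,0,0,0,0],[0,0,0,0,0,0],[0,0,0,0,0,0],[0,0,0,0,0,0],[0,0,0,0,0,0],[0,0,0,0,0,0]]' 40 20; python3 st.py
```

```text
clock: 4.25
tool_pos: [0.6029, -0.329, 0.0297]
eef_rot: [0.707, 0.0, 0.001, -0.707]
contact_force: [-0.3, 0.1, -0.8]
opening: 0.798
clock: 4.92
tool_pos: [0.6029, -0.3296, 0.029]
eef_rot: [0.707, -0.0, 0.001, -0.707]
contact_force: [-0.4, -0.1, 2.0]
opening: 0.538
t 4.92 tcp [ 602.9 -329.6   29. ] R [[1.0, 0.001, 0.001], [-0.001, -0.0, 1.0], [0.001, -1.0, -0.0]] F [-0.4 -0.1  2. ] open 47.4 q [ 0.43  1.03  0.01  1.49 -0.02  0.62  0.45]
```

```bash
python3 -m inch '[[0,-15,0,0,0,0],[0,-30,0,0,0,0],[0,-35,0,0,0,0],[0,0,0,0,0,0]]'; python3 -m inch '[[-14.4,0,37.9,0,0,0],[-14.4,0,37.9,0,0,0],[-14.4,0,37.9,0,0,0],[-14.4,0,37.9,0,0,0],[-14.4,0,37.9,0,0,0],[-14.4,0,37.9,0,0,0],[-14.4,0,37.9,0,0,0],[-14.4,0,37.9,0,0,0],[-14.4,0,37.9,0,0,0],[-14.4,0,37.9,0,0,0],[-14.4,0,37.9,0,0,0],[0,0,0,0,0,0]]'; python3 -m inch '[[0,0,0,0,0,0],[0,0,0,0,0,0]]'; python3 st.py; python3 wr.py w3 blue 0.014
```

```text
clock: 5.25
tool_pos: [0.6064, -0.3318, 0.1162]
eef_rot: [0.709, 0.003, 0.004, -0.705]
contact_force: [1.0, -0.6, 1.3]
opening: 0.532
clock: 6.25
tool_pos: [0.4411, 0.0972, 0.109]
eef_rot: [-0.705, -0.004, 0.006, 0.709]
contact_force: [0.4, 0.9, -0.7]
opening: 0.536
clock: 6.42
tool_pos: [0.4451, 0.0874, 0.1092]
eef_rot: [0.707, 0.0, 0.001, -0.707]
contact_force: [1.1, -0.0, -0.9]
opening: 0.53
t 6.42 tcp [445.1  87.4 109.2] R [[1.0, 0.001, 0.001], [-0.001, -0.0, 1.0], [0.001, -1.0, -0.0]] F [ 1.1 -0.  -0.9] open 46.7 q [-0.34  0.72  0.08  2.19 -0.22  0.23 -0.07]
blue px 266 114 centre mm [456.1 142.6] diam 216.8 rect [array([448.6, 142.7]), array([198.6, 104.8]), np.float64(85.4)] tcp [445.1  87.4 109.2]
```

View pics/w3.png

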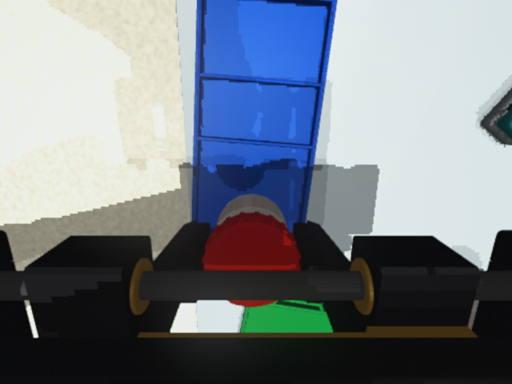

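```bash
python3 -m inch '[[0,30,0,0,0,0],[0,25,0,0,0,0],[0,10,0,0,0,0],[0,5,0,0,0,0],[0,0,0,0,0,0],[0,0,0,0,0,0],[0,0,0,0,0,0]]'; python3 -m inch '[[0,2,0,0,0,0],[0,2,0,0,0,0],[0,0,0,0,0,0],[0,0,0,0,0,0]]'; python3 -m inch '[[0,1.5,0,0,0,0],[0,0,0,0,0,0],[0,0,0,0,0,0]]'
```

```text
clock: 7.05
tool_pos: [0.4452, 0.0873, 0.0396]
eef_rot: [-0.707, 0.0, -0.001, 0.707]
contact_force: [0.5, 0.8, -0.8]
opening: 0.536
clock: 7.38
tool_pos: [0.4446, 0.0877, 0.0349]
eef_rot: [-0.707, 0.0, -0.0, 0.707]
contact_force: [0.2, -0.1, -0.3]
opening: 0.535
clock: 7.63
tool_pos: [0.4445, 0.0876, 0.0331]
eef_rot: [-0.707, 0.0, -0.0, 0.707]
contact_force: [0.4, 1.3, 0.1]
opening: 0.533
```

```bash
python3 -m inch '[[0,1,0,0,0,0],[0,0,0,0,0,0],[0,0,0,0,0,0]]'; python3 -m inch '[[0,1,0,0,0,0],[0,0,0,0,0,0],[0,0,0,0,0,0]]'
```

```text
clock: 7.88
tool_pos: [0.4448, 0.0877, 0.0324]
eef_rot: [0.707, -0.001, 0.0, -0.707]
contact_force: [0.1, 0.1, -0.8]
opening: 0.535
clock: 8.13
tool_pos: [0.4449, 0.0877, 0.0319]
eef_rot: [0.707, -0.001, 0.0, -0.707]
contact_force: [-1.1, 0.2, 5.0]
opening: 0.534
```

```bash
python3 -m inch '[[0,0,0,0,0,0],[0,0,0,0,0,0],[0,0,0,0,0,0],[0,0,0,0,0,0],[0,-10,0,0,0,0],[0,-30,0,0,0,0],[0,-40,0,0,0,0],[0,-40,0,0,0,0],[0,0,0,0,0,0]]' 64; python3 wr.py w4 red 0.057; python3 -m inch '[[6,0,-39.5,0,0,0],[6,0,-39.5,0,0,0],[6,0,-39.5,0,0,0],[6,0,-39.5,0,0,0],[6,0,-39.5,0,0,0],[6,0,-39.5,0,0,0],[6,0,-39.5,0,0,0],[6,0,-39.5,0,0,0],[6,0,-39.5,0,0,0],[6,0,-39.5,0,0,0],[6,0,-39.5,0,0,0]]' 50; python3 -m inch '[[6,0,-39.5,0,0,0],[6,0,-39.5,0,0,0],[0,0,0,0,0,0],[0,0,0,0,0,0],[0,0,0,0,0,0]]' ; python3 wr.py w5 purple 0.074
```

```text
clock: 8.88
tool_pos: [0.448, 0.0881, 0.1577]
eef_rot: [-0.706, -0.003, -0.004, 0.708]
contact_force: [-0.1, -1.3, 0.4]
opening: 0.73
red px 247 192 centre mm [444.3  86.6] diam 49.6 rect [array([444.3,  86.3]), array([48.1, 47.2]), np.float64(58.2)] tcp [448.   88.1 157.7]
clock: 9.85
tool_pos: [0.5098, -0.3483, 0.1507]
eef_rot: [-0.707, 0.001, 0.0, 0.708]
contact_force: [0.5, 0.5, -0.2]
opening: 0.568
clock: 10.27
tool_pos: [0.522, -0.4244, 0.1503]
eef_rot: [-0.706, 0.001, 0.001, 0.708]
contact_force: [0.8, 0.3, 0.6]
opening: 0.568
purple px 255 200 centre mm [ 524.7 -425.6] diam 31.0 rect [array([ 524.4, -425.5]), array([30.6, 26.7]), np.float64(90.0)] tcp [ 522.  -424.4  150.3]
```

View pics/w4.png

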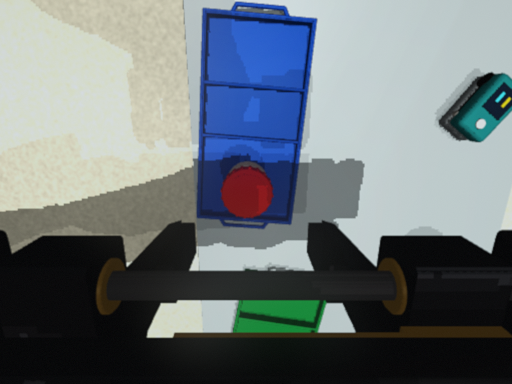

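View pics/w5.png

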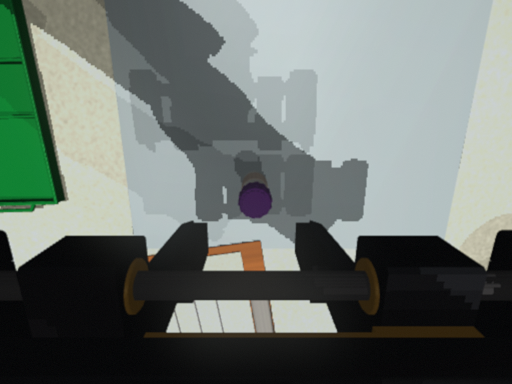

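w4 shows the red-lidded pot standing in the blue wide well, lid at (247,192). w5 shows the purple cap at (255,200), between the fingers.

```bash
python3 -m inch '[[2,36,-1,0,0,0],[0,36,0,0,0,0],[0,20,0,0,0,0],[0,10,0,0,0,0],[0,4,0,0,0,0],[0,0,0,0,0,0],[0,0,0,0,0,0]]'; python3 -m inch '[[0,0,0,0,0,0],[0,0,0,0,0,0],[0,0,0,0,0,0],[0,0,0,0,0,0],[0,0,0,0,0,0],[0,0,0,0,0,0],[0,0,0,0,0,0],[0,0,0,0,0,0]]' 20 20; python3 st.py
```

```text
clock: 10.9
tool_pos: [0.5256, -0.4269, 0.047]
eef_rot: [0.708, 0.0, 0.0, -0.707]
contact_force: [-0.2, 0.1, 0.6]
opening: 0.57
clock: 11.57
tool_pos: [0.525, -0.4273, 0.0465]
eef_rot: [0.707, -0.0, 0.0, -0.707]
contact_force: [-0.6, 0.1, 5.6]
opening: 0.308
t 11.57 tcp [ 525.  -427.3   46.5] R [[1.0, 0.0, 0.001], [-0.001, -0.001, 1.0], [0.0, -1.0, -0.001]] F [-0.6  0.1  5.6] open 27.1 q [ 0.6   1.    0.03  1.52 -0.04  0.62  0.65]
```

```bash
python3 -m inch '[[0,-10,0,0,0,0],[0,-30,0,0,0,0],[0,-40,0,0,0,0],[0,-20,0,0,0,0],[-5,0,38.6,0,0,0],[-5,0,38.6,0,0,0],[-5,0,38.6,0,0,0],[-5,0,38.6,0,0,0],[-5,0,38.6,0,0,0],[-5,0,38.6,0,0,0],[-5,0,38.6,0,0,0],[-5,0,38.6,0,0,0]]'; python3 -m inch '[[-5,0,38.6,0,0,0],[-5,0,38.6,0,0,0],[-5,0,38.6,0,0,0],[-5,0,38.6,0,0,0],[-5,0,38.6,0,0,0],[-5,0,38.6,0,0,0],[-5,0,38.6,0,0,0],[0,0,0,0,0,0],[0,0,0,0,0,0],[0,0,0,0,0,0]]'; python3 wr.py w6 purple 0.17; python3 st.py
```

```text
clock: 12.57
tool_pos: [0.4845, -0.1163, 0.1461]
eef_rot: [0.707, -0.001, 0.0, -0.707]
contact_force: [0.1, 0.7, -0.5]
opening: 0.311
clock: 13.4
tool_pos: [0.4502, 0.1519, 0.1459]
eef_rot: [0.707, -0.0, -0.0, -0.707]
contact_force: [-0.5, 0.2, -0.2]
opening: 0.307
purple px 250 256 centre mm [449.4 155.1] diam 32.0 rect [array([449.6, 159.1]), array([23.8, 29.2]), np.float64(90.0)] tcp [450.2 151.9 145.9]
t 13.45 tcp [450.4 150.9 145.9] R [[1.0, -0.001, 0.003], [-0.003, -0.001, 1.0], [-0.001, -1.0, -0.001]] F [ 0.2 -1.3 -0. ] open 27.1 q [-0.52  0.67  0.16  2.11 -0.27  0.39 -0.14]
```

View pics/w6.png

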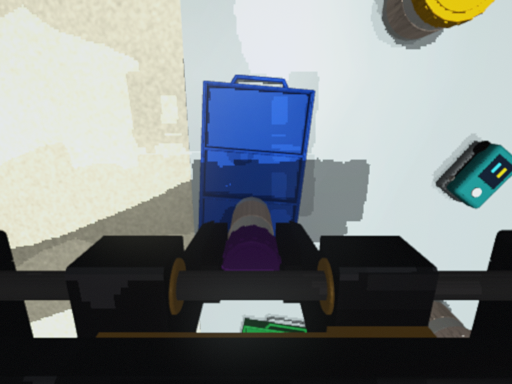

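```bash
python3 -m inch '[[0,30,0,0,0,0],[0,35,1,0,0,0],[0,15,0,0,0,0],[0,8,0,0,0,0],[0,4,0,0,0,0],[0,0,0,0,0,0],[0,0,0,0,0,0],[0,0,0,0,0,0]]'; python3 -m inch '[[0,1.5,0,0,0,0],[0,0,0,0,0,0],[0,0,0,0,0,0]]'; python3 -m inch '[[0,1.5,0,0,0,0],[0,0,0,0,0,0],[0,0,0,0,0,0]]'
```

```text
clock: 14.12
tool_pos: [0.4509, 0.1531, 0.0546]
eef_rot: [-0.707, 0.0, -0.001, 0.707]
contact_force: [0.4, 0.2, -1.0]
opening: 0.308
clock: 14.37
tool_pos: [0.4503, 0.1534, 0.0525]
eef_rot: [-0.707, 0.0, -0.0, 0.707]
contact_force: [0.8, 0.3, -0.3]
opening: 0.31
clock: 14.62
tool_pos: [0.4501, 0.1533, 0.0506]
eef_rot: [0.707, -0.001, -0.0, -0.707]
contact_force: [-0.2, 0.0, -0.7]
opening: 0.309
```

```bash
python3 -m inch '[[0,1,0,0,0,0],[0,0,0,0,0,0],[0,0,0,0,0,0]]'; python3 -m inch '[[0,1,0,0,0,0],[0,0,0,0,0,0],[0,0,0,0,0,0]]'
```

```text
clock: 14.87
tool_pos: [0.4501, 0.1532, 0.0495]
eef_rot: [0.707, -0.001, -0.0, -0.707]
contact_force: [0.8, 0.6, 0.4]
opening: 0.309
clock: 15.12
tool_pos: [0.4502, 0.1533, 0.0494]
eef_rot: [-0.707, 0.001, -0.0, 0.707]
contact_force: [-0.8, 0.2, 9.9]
opening: 0.308
```

```bash
python3 -m inch '[[0,-0.5,0,0,0,0],[0,0,0,0,0,0],[0,0,0,0,0,0],[0,0,0,0,0,0],[0,0,0,0,0,0],[0,-10,0,0,0,0],[0,-30,0,0,0,0],[0,-40,0,0,0,0],[0,-20,0,0,0,0],[0,0,0,0,0,0]]' 44; python3 wr.py w7 purple 0.077; python3 -m inch '[[37,0,0,0,0,0],[37,0,0,0,0,0],[37,0,0,0,0,0],[37,0,0,0,0,0],[37,0,0,0,0,0],[37,0,7,0,0,0],[0,0,0,0,0,0],[0,0,0,0,0,0],[0,0,0,0,0,0]]' 60; python3 wr.py w8 teal 0.030; python3 st.py
```

```text
clock: 15.95
tool_pos: [0.4524, 0.1539, 0.1533]
eef_rot: [-0.706, -0.002, -0.003, 0.708]
contact_force: [0.0, 0.6, -0.1]
opening: 0.497
purple px 248 198 centre mm [449.6 154.5] diam 31.0 rect [array([449.2, 154.6]), array([30.5, 27.5]), np.float64(89.8)] tcp [452.4 153.9 153.3]
clock: 16.75
tool_pos: [0.6702, 0.1597, 0.1471]
eef_rot: [0.707, -0.002, -0.001, -0.707]
contact_force: [-0.3, 0.5, -0.7]
opening: 0.683
teal px 258 184 centre mm [675.8 161.4] diam 63.4 rect [array([675.8, 161.2]), array([58.3, 34.7]), np.float64(53.4)] tcp [670.2 159.7 147.1]
t 16.8 tcp [670.  159.8 147.6] R [[1.0, -0.005, 0.001], [-0.001, -0.001, 1.0], [-0.005, -1.0, -0.001]] F [-0.9  0.8 -0.9] open 60.0 q [-0.41  0.89  0.22  1.44 -0.23  0.84 -0.11]
```

View pics/w7.png

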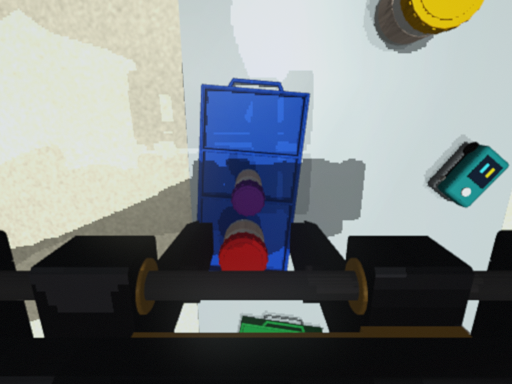

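View pics/w8.png

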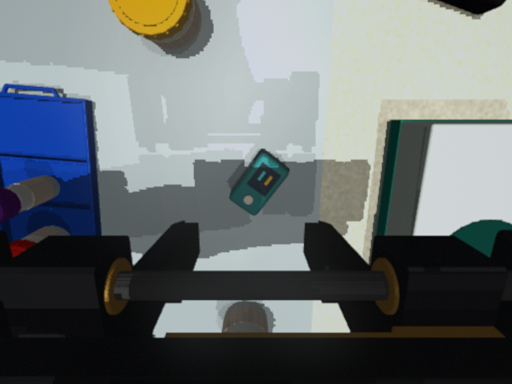

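Run:
```python
import cv2,numpy as np
a=cv2.imread("pics/w8.png")[135:230,215:305];b=cv2.imread("pics/w7.png")[130:225,420:512]
cv2.imwrite("pics/z8.png",np.hstack([cv2.resize(x,(400,400),interpolation=cv2.INTER_CUBIC) for x in(a,b)]))
```

```text
(no output)
```

View pics/z8.png

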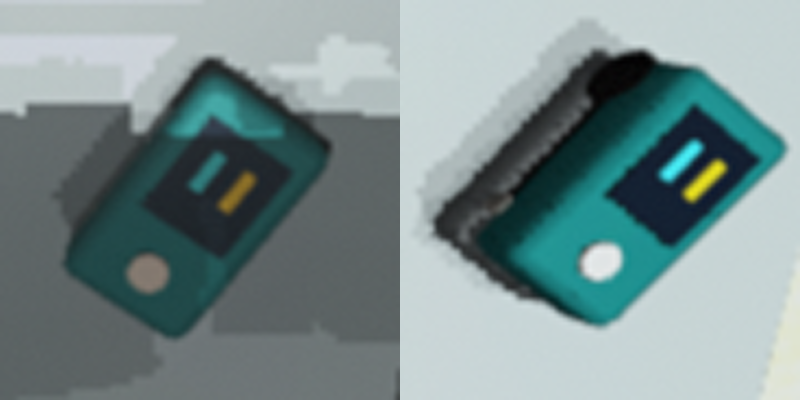

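w7 shows the purple tube upright in the middle well, cap at (248,198). In w8 the oximeter is at (258,184), screen up, with the finger hole at one end. I'll grip it across its flat width.

```bash
python3 -m inch '[[5.5,0,1.2,0,0,0],[0,10,0,0,0.12,0],[0,20,0,0,0.12,0],[0,20,0,0,0.12,0],[0,20,0,0,0.12,0],[0,10,0,0,0.12,0],[0,0,0,0,0.037,0],[0,0,0,0,0,0],[0,0,0,0,0,0]]' 56; python3 st.py; python3 wr.py w9 teal 0.030
```

```text
clock: 17.55
tool_pos: [0.6773, 0.1614, 0.0692]
eef_rot: [0.672, -0.222, 0.221, -0.671]
contact_force: [0.6, -0.2, 0.5]
opening: 0.636
t 17.55 tcp [677.3 161.4  69.2] R [[0.804, -0.001, 0.594], [-0.594, -0.0, 0.804], [-0.001, -1.0, -0.001]] F [ 0.6 -0.2  0.5] open 56.0 q [-0.47  1.02  0.35  1.45 -0.45  0.75 -0.57]
teal px 438 128 centre mm [807.1 126.5] diam 190.5 rect [array([801.3, 126.8]), array([190.4,  20.3]), np.float64(86.2)] tcp [677.3 161.4  69.2]
```

View pics/w9.png

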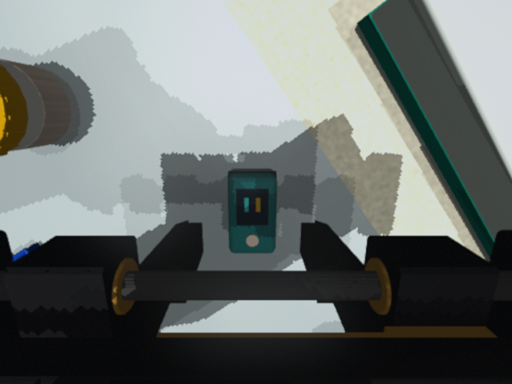

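```bash
python3 - <<'E'
from wr import *
d=grab("w10");m=np.zeros((384,512),np.uint8);m[160:258,215:290]=255
blob(d,"teal",.030,m)
c=np.linalg.inv(d["W"])
E
python3 st.py|cut -c1-60
```

```text
teal px 252 212 centre mm [676.8 161.3] diam 65.4 rect [array([676.9, 161.5]), array([59.3, 33.8]), np.float64(53.5)] tcp [677.7 161.4  69.5]
t 17.65 tcp [677.9 161.3  69.7] R [[0.804, -0.0, 0.595], [-0
```

```bash
python3 -m inch '[[0,25,0,0,0,0],[0,20,0,0,0,0],[0,7,0,0,0,0],[0,3,0,0,0,0],[0,0,0,0,0,0],[0,0,0,0,0,0],[0,0,0,0,0,0]]'
```

```text
clock: 18.23
tool_pos: [0.6787, 0.1613, 0.0154]
eef_rot: [-0.671, 0.221, -0.222, 0.672]
contact_force: [0.1, -0.4, -0.4]
opening: 0.635
```

```bash
python3 -m inch '[[-1,1.5,-0.5,0,0,0],[0,0,0,0,0,0],[0,0,0,0,0,0]]';python3 -m inch '[[0,0,0,0,0,0],[0,0,0,0,0,0],[0,0,0,0,0,0],[0,0,0,0,0,0],[0,0,0,0,0,0],[0,0,0,0,0,0],[0,0,0,0,0,0],[0,0,0,0,0,0]]' 26 20; python3 st.py
```

```text
clock: 18.48
tool_pos: [0.6766, 0.1616, 0.0128]
eef_rot: [0.671, -0.222, 0.221, -0.671]
contact_force: [-0.8, -0.4, 0.2]
opening: 0.635
clock: 19.15
tool_pos: [0.6766, 0.1613, 0.0124]
eef_rot: [0.672, -0.222, 0.222, -0.671]
contact_force: [-0.2, -0.3, 0.9]
opening: 0.385
t 19.15 tcp [676.6 161.3  12.4] R [[0.803, -0.001, 0.596], [-0.596, -0.0, 0.803], [-0.001, -1.0, -0.001]] F [-0.2 -0.3  0.9] open 33.9 q [-0.46  1.1   0.32  1.46 -0.48  0.66 -0.56]
```

```bash
python3 -m inch '[[0,0,0,0,0,0],[0,0,0,0,0,0],[0,0,0,0,0,0],[0,-4,0,0,0,0],[0,0,0,0,0,0],[0,0,0,0,0,0]]' 44; python3 -m inch '[[0,0,0,0,0,0],[0,0,0,0,0,0],[0,0,0,0,0,0],[0,0,0,0,0,0],[0,0,0,0,0,0],[0,0,0,0,0,0]]' 26 25; python3 -m inch '[[0,-10,0,0,0,0],[0,-25,0,0,0,0],[0,-25,0,0,0,0],[0,-20,0,0,0,0],[0,0,0,0,0,0],[0,0,0,0,0,0]]'; python3 st.py
python3 - <<'E'
from wr import *
grab("w11")
E
```

```text
clock: 19.65
tool_pos: [0.6768, 0.1614, 0.0169]
eef_rot: [0.671, -0.222, 0.222, -0.671]
contact_force: [0.7, 1.2, -0.8]
opening: 0.499
clock: 20.15
tool_pos: [0.6765, 0.1615, 0.0165]
eef_rot: [0.672, -0.222, 0.221, -0.671]
contact_force: [0.2, 0.1, 0.8]
opening: 0.384
clock: 20.65
tool_pos: [0.6775, 0.1615, 0.098]
eef_rot: [-0.671, 0.221, -0.222, 0.672]
contact_force: [-0.0, 0.2, -1.2]
opening: 0.383
t 20.65 tcp [677.5 161.5  98. ] R [[0.803, 0.002, 0.596], [-0.596, 0.001, 0.803], [0.001, -1.0, 0.001]] F [-0.   0.2 -1.2] open 33.7 q [-0.48  0.98  0.37  1.45 -0.44  0.79 -0.58]
```

View pics/w11.png

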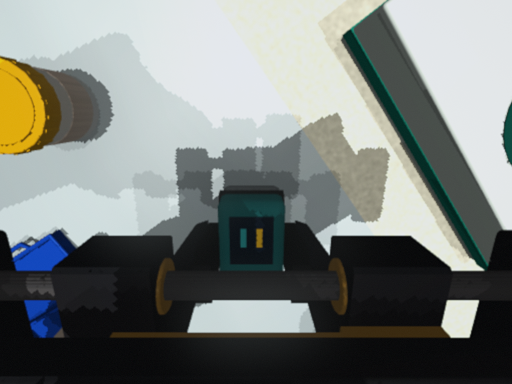

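```bash
python3 -m inch '[[-34.9,0,-15.1,0,0,0],[-34.9,0,-15.1,0,0,0],[-34.9,0,-15.1,0,0,0],[-34.9,0,-15.1,0,0,0],[-34.9,0,-15.1,0,0,0],[-34.9,0,-15.1,0,0,0],[0,0,0,0,0,0],[0,0,0,0,0.12,0],[0,0,0,0,0.12,0],[0,0,0,0,0.12,0],[0,0,0,0,0.12,0]]';python3 -m inch '[[0,0,0,0,0.12,0],[0,0,0,0,0.12,0],[0,0,0,0,0.12,0],[0,0,0,0,0.12,0],[0,0,0,0,0.05,0],[0,0,0,0,0,0],[0,0,0,0,0,0]]'; python3 st.py
python3 - <<'E'
from wr import *
grab("w12")
E
```

```text
clock: 21.62
tool_pos: [0.4538, 0.2131, 0.0957]
eef_rot: [0.599, -0.377, 0.376, -0.598]
contact_force: [0.2, -0.6, -0.5]
opening: 0.381
clock: 22.2
tool_pos: [0.4539, 0.2131, 0.0958]
eef_rot: [-0.482, 0.519, -0.518, 0.48]
contact_force: [-0.3, -0.2, -0.2]
opening: 0.386
t 22.2 tcp [453.9 213.1  95.8] R [[-0.075, -0.002, 0.997], [-0.997, -0.001, -0.075], [0.001, -1.0, -0.002]] F [-0.3 -0.2 -0.2] open 34.0 q [-0.82  0.85  0.5   2.07 -0.92  0.47 -1.25]
```

View pics/w12.png

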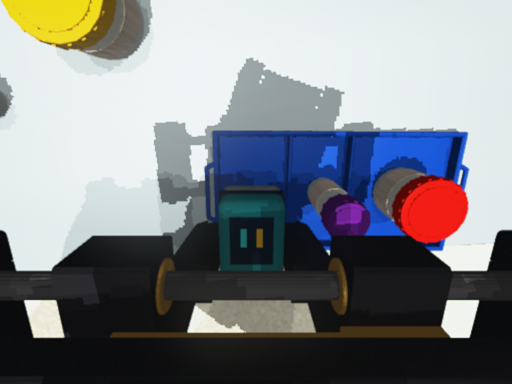

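w12 shows the blue tray square to the jaws. The oximeter is held level over the end well, which spans u 215–288, clear of the purple cap at (345,215).

```bash
python3 -m inch '[[-1.5,25,0,0,0,0],[0,25,0,0,0,0],[0,12,0,0,0,0],[0,6,0,0,0,0],[0,3,0,0,0,0],[0,0,0,0,0,0],[0,0,0,0,0,0],[0,0,0,0,0,0]]'; python3 -m inch '[[0,2,0,0,0,0],[0,0,0,0,0,0],[0,0,0,0,0,0]]'
```

```text
clock: 22.92
tool_pos: [0.455, 0.215, 0.0263]
eef_rot: [0.48, -0.519, 0.519, -0.481]
contact_force: [-0.4, 0.4, -1.3]
opening: 0.382
clock: 23.17
tool_pos: [0.4545, 0.215, 0.0238]
eef_rot: [-0.481, 0.519, -0.519, 0.48]
contact_force: [-0.2, -0.4, -0.1]
opening: 0.385
```

```bash
python3 -m inch '[[0,2,0,0,0,0],[0,0,0,0,0,0],[0,0,0,0,0,0]]'; python3 -m inch '[[0,1,0,0,0,0],[0,0,0,0,0,0],[0,0,0,0,0,0]]';python3 -m inch '[[0,1,0,0,0,0],[0,0,0,0,0,0],[0,0,0,0,0,0]]'
```

```text
clock: 23.42
tool_pos: [0.4544, 0.2148, 0.0215]
eef_rot: [-0.481, 0.519, -0.519, 0.48]
contact_force: [-0.1, -0.9, -1.0]
opening: 0.385
clock: 23.67
tool_pos: [0.4544, 0.2148, 0.0205]
eef_rot: [-0.481, 0.519, -0.519, 0.48]
contact_force: [-0.2, -0.1, -0.6]
opening: 0.385
clock: 23.92
tool_pos: [0.4544, 0.2148, 0.0196]
eef_rot: [-0.481, 0.519, -0.519, 0.48]
contact_force: [-0.3, 0.5, -1.1]
opening: 0.381
```

```bash
python3 -m inch '[[0,0.7,0,0,0,0],[0,0,0,0,0,0],[0,0,0,0,0,0]]'
```

```text
clock: 24.17
tool_pos: [0.4545, 0.2148, 0.0193]
eef_rot: [-0.48, 0.519, -0.519, 0.48]
contact_force: [-1.0, -0.1, 5.4]
opening: 0.384
```

```bash
python3 -m inch '[[0,-0.4,0,0,0,0],[0,0,0,0,0,0],[0,0,0,0,0,0],[0,0,0,0,0,0],[0,-10,0,0,0,0],[0,-25,0,0,0,0],[0,-35,0,0,0,0],[0,-35,0,0,0,0],[0,0,0,0,0,0],[0,0,0,0,0,0]]' 42
python3 - <<'E'
from wr import *
d=grab("w13");print(d["tcp"])
E
```

```text
clock: 25.0
tool_pos: [0.4555, 0.2154, 0.1258]
eef_rot: [0.48, -0.518, 0.519, -0.481]
contact_force: [0.3, -0.1, -0.2]
opening: 0.479
[455.51907768 215.3992433  125.76175571]
```

View pics/w13.png

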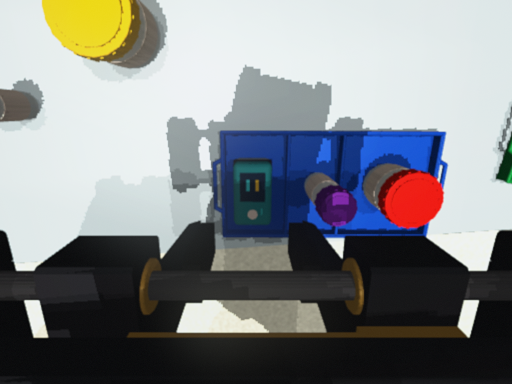

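w13 shows the oximeter flat and screen up in the end well at (252,195), with the purple tube and red pot undisturbed. Next is the urine pot.

```bash
python3 -m inch '[[0,-25,0,0,-0.12,0],[0,0,0,0,-0.12,0],[0,0,0,0,-0.12,0],[0,0,0,0,-0.12,0],[0,0,0,0,-0.12,0],[0,0,0,0,-0.12,0],[0,0,0,0,-0.12,0],[0,0,0,0,-0.12,0],[0,0,0,0,-0.12,0],[0,0,0,0,-0.12,0],[0,0,0,0,-0.12,0],[0,0,0,0,-0.12,0]]' 82; python3 -m inch '[[0,0,0,0,-0.12,0],[0,0,0,0,-0.09,0],[28,0,19.4,0,0,0],[28,0,19.4,0,0,0],[28,0,19.4,0,0,0],[28,0,19.4,0,0,0],[28,0,19.4,0,0,0],[0,0,0,0,0,0],[0,0,0,0,0,0],[0,0,0,0,0,0]]'; python3 st.py; python3 wr.py w14 yellow 0.068
```

```text
clock: 26.05
tool_pos: [0.4536, 0.2147, 0.1479]
eef_rot: [0.704, -0.073, 0.07, -0.703]
contact_force: [0.4, -0.1, -0.5]
opening: 0.929
clock: 26.88
tool_pos: [0.5927, 0.3111, 0.1473]
eef_rot: [0.708, -0.001, -0.002, -0.707]
contact_force: [-0.7, -0.8, -0.7]
opening: 0.932
t 26.88 tcp [592.7 311.1 147.3] R [[1.0, -0.005, -0.002], [0.002, -0.002, 1.0], [-0.005, -1.0, -0.002]] F [-0.7 -0.8 -0.7] open 82.1 q [-0.64  0.86  0.17  1.5  -0.18  0.79 -0.4 ]
yellow px 259 168 centre mm [598.1 335.7] diam 26.3 rect [array([598.1, 336.5]), array([26.2,  5.8]), np.float64(0.1)] tcp [592.7 311.1 147.3]
```

View pics/w14.png

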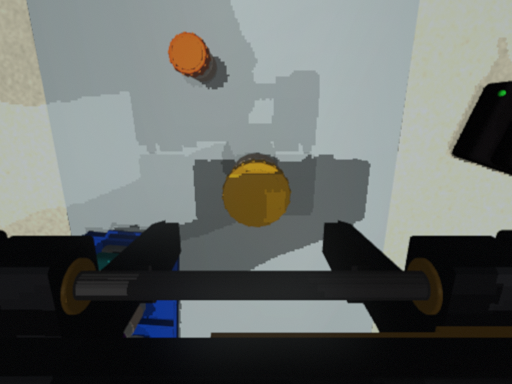

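The yellow lid is in shadow, centred at about (257,194), so the colour mask only caught its top edge. I'll measure with a wider hue range.

Run:
```python
import wr
wr.R["yellow"]=[((15,120,40),(34,255,255))]
d=wr.grab("w15");m=wr.np.zeros((384,512),wr.np.uint8);m[150:235,210:310]=255
wr.blob(d,"yellow",.068,m);print(wr.hit(d,257,194,.068))
```

```text
yellow px 256 193 centre mm [595.4 313.9] diam 59.1 rect [array([595.9, 313.8]), array([58. , 56.8]), np.float64(84.3)] tcp [592.7 310.8 147.7]
[596.55534772 313.50002562  68.        ]
```

```bash
python3 -m inch '[[2.5,36,2.5,0,0,0],[0,36,0,0,0,0],[0,20,0,0,0,0],[0,10,0,0,0,0],[0,3,0,0,0,0],[0,0,0,0,0,0],[0,0,0,0,0,0]]'; python3 -m inch '[[0,0,0,0,0,0],[0,0,0,0,0,0],[0,0,0,0,0,0],[0,0,0,0,0,0],[0,0,0,0,0,0],[0,0,0,0,0,0],[0,0,0,0,0,0],[0,0,0,0,0,0]]' 50 25; python3 st.py
```

```text
clock: 27.57
tool_pos: [0.5977, 0.3148, 0.0457]
eef_rot: [-0.707, -0.001, 0.0, 0.707]
contact_force: [0.6, -0.4, -0.2]
opening: 0.928
clock: 28.23
tool_pos: [0.5971, 0.3149, 0.0449]
eef_rot: [-0.707, -0.001, 0.001, 0.707]
contact_force: [-1.0, -0.4, 5.7]
opening: 0.648
t 28.23 tcp [597.1 314.9  44.9] R [[1.0, -0.0, -0.002], [0.002, 0.0, 1.0], [-0.0, -1.0, 0.0]] F [-1.  -0.4  5.7] open 57.1 q [-0.62  1.01  0.14  1.53 -0.2   0.62 -0.38]
```

```bash
python3 -m inch '[[0,-10,0,0,0,0],[0,-30,0,0,0,0],[0,-40,0,0,0,0],[0,-20,0,0,0,0],[-10.3,0,-39.1,0,0,0],[-10.3,0,-39.1,0,0,0],[-10.3,0,-39.1,0,0,0],[-10.3,0,-39.1,0,0,0],[-10.3,0,-39.1,0,0,0],[-10.3,0,-39.1,0,0,0],[-10.3,0,-39.1,0,0,0]]'; python3 -m inch '[[-10.3,0,-39.1,0,0,0],[-10.3,0,-39.1,0,0,0],[-10.3,0,-39.1,0,0,0],[-10.3,0,-39.1,0,0,0],[-10.3,0,-39.1,0,0,0],[-10.3,0,-39.1,0,0,0],[0,0,0,0,0,0],[0,0,0,0,0,0],[0,0,0,0,0,0]]'; python3 st.py; python3 wr.py w16 green 0.014
```

```text
clock: 29.15
tool_pos: [0.5246, 0.0391, 0.1447]
eef_rot: [0.707, 0.001, -0.001, -0.707]
contact_force: [-0.2, -0.5, 0.5]
opening: 0.651
clock: 29.9
tool_pos: [0.4642, -0.1936, 0.1445]
eef_rot: [-0.707, -0.0, 0.001, 0.707]
contact_force: [0.2, 1.0, -0.1]
opening: 0.647
t 29.9 tcp [ 464.2 -193.6  144.5] R [[1.0, -0.001, -0.002], [0.002, 0.0, 1.0], [-0.001, -1.0, 0.0]] F [ 0.2  1.  -0.1] open 57.0 q [ 0.3   0.68  0.01  2.02 -0.02  0.43  0.32]
green px 266 114 centre mm [ 473.7 -136.5] diam 226.7 rect [array([ 474. , -132.9]), array([210.9, 104.4]), np.float64(79.5)] tcp [ 464.2 -193.6  144.5]
```

View pics/w16.png

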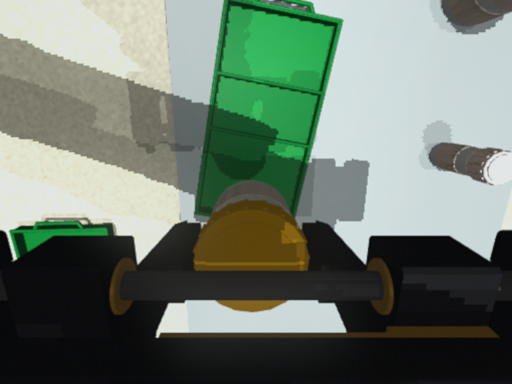

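```bash
python3 -m inch '[[0,30,0,0,0,0],[0,35,0,0,0,0],[0,15,0,0,0,0],[0,8,0,0,0,0],[0,4,0,0,0,0],[0,0,0,0,0,0],[0,0,0,0,0,0],[0,0,0,0,0,0]]'; python3 -m inch '[[0,1.5,0,0,0,0],[0,0,0,0,0,0],[0,0,0,0,0,0]]'
```

```text
clock: 30.62
tool_pos: [0.4648, -0.1939, 0.0534]
eef_rot: [0.707, 0.001, -0.001, -0.707]
contact_force: [0.0, -0.9, -0.1]
opening: 0.646
clock: 30.87
tool_pos: [0.4641, -0.1941, 0.0513]
eef_rot: [0.707, 0.001, -0.001, -0.707]
contact_force: [-0.4, 0.8, -0.8]
opening: 0.65
```

```bash
python3 -m inch '[[0,1.5,0,0,0,0],[0,0,0,0,0,0],[0,0,0,0,0,0]]'; python3 -m inch '[[0,1,0,0,0,0],[0,0,0,0,0,0],[0,0,0,0,0,0]]'; python3 -m inch '[[0,0.7,0,0,0,0],[0,0,0,0,0,0],[0,0,0,0,0,0]]'
```

```text
clock: 31.12
tool_pos: [0.4639, -0.194, 0.0493]
eef_rot: [0.707, 0.0, -0.001, -0.707]
contact_force: [-0.2, 0.2, -1.1]
opening: 0.65
clock: 31.37
tool_pos: [0.4639, -0.194, 0.0483]
eef_rot: [0.707, 0.0, -0.001, -0.707]
contact_force: [-0.2, -0.4, -0.7]
opening: 0.648
clock: 31.62
tool_pos: [0.464, -0.194, 0.0478]
eef_rot: [0.707, 0.0, -0.001, -0.707]
contact_force: [-1.0, 0.3, 3.0]
opening: 0.648
```

```bash
python3 -m inch '[[0,-0.2,0,0,0,0],[0,0,0,0,0,0],[0,0,0,0,0,0],[0,0,0,0,0,0],[0,-10,0,0,0,0],[0,-30,0,0,0,0],[0,-40,0,0,0,0],[0,-20,0,0,0,0],[0,0,0,0,0,0]]' 74; python3 -m inch '[[39,0,5.8,0,0,0],[39,0,5.8,0,0,0],[39,0,5.8,0,0,0],[39,0,5.8,0,0,0],[39,0,5.8,0,0,0],[0,0,0,0,0,0],[0,0,0,0,0,0],[0,0,0,0,0,0]]' 50; python3 st.py
python3 - <<'E'
from wr import *
d=grab("w17")
print(hit(d,256,195,.074))
E
```

```text
clock: 32.37
tool_pos: [0.4663, -0.195, 0.1524]
eef_rot: [0.708, 0.003, 0.002, -0.706]
contact_force: [0.1, -0.4, -0.1]
opening: 0.842
clock: 33.03
tool_pos: [0.6573, -0.1648, 0.1467]
eef_rot: [0.707, -0.001, -0.002, -0.707]
contact_force: [0.1, 0.2, -0.3]
opening: 0.568
t 33.03 tcp [ 657.3 -164.8  146.7] R [[1.0, -0.004, -0.002], [0.002, -0.0, 1.0], [-0.004, -1.0, -0.0]] F [ 0.1  0.2 -0.3] open 50.1 q [ 0.15  0.87  0.04  1.47 -0.05  0.81  0.22]
[ 660.31752801 -160.66566494   74.        ]
```

View pics/w17.png

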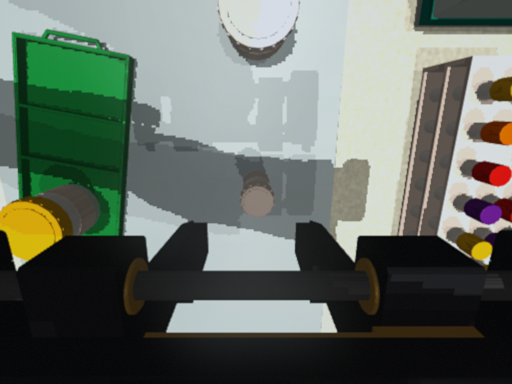

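w17 shows the white cap at (257,200), between the fingers. The urine pot stands in the green wide well.

```bash
python3 -m inch '[[2,36,0,0,0,0],[0,36,0,0,0,0],[0,20,0,0,0,0],[0,8,0,0,0,0],[0,3,0,0,0,0],[0,0,0,0,0,0],[0,0,0,0,0,0]]'; python3 -m inch '[[0,0,0,0,0,0],[0,0,0,0,0,0],[0,0,0,0,0,0],[0,0,0,0,0,0],[0,0,0,0,0,0],[0,0,0,0,0,0],[0,0,0,0,0,0],[0,0,0,0,0,0]]' 20 20; python3 st.py
```

```text
clock: 33.67
tool_pos: [0.6616, -0.1652, 0.0464]
eef_rot: [0.707, 0.001, -0.0, -0.707]
contact_force: [0.7, 0.2, -0.2]
opening: 0.569
clock: 34.33
tool_pos: [0.6615, -0.1647, 0.0454]
eef_rot: [0.707, 0.001, -0.001, -0.707]
contact_force: [-0.2, 0.5, 4.9]
opening: 0.311
t 34.33 tcp [ 661.5 -164.7   45.4] R [[1.0, 0.0, -0.002], [0.002, -0.0, 1.0], [0.0, -1.0, -0.0]] F [-0.2  0.5  4.9] open 27.4 q [ 0.16  1.01  0.03  1.5  -0.05  0.63  0.22]
```

```bash
python3 -m inch '[[0,-10,0,0,0,0],[0,-30,0,0,0,0],[0,-40,0,0,0,0],[0,-20,0,0,0,0],[-37.1,0,8.1,0,0,0],[-37.1,0,8.1,0,0,0],[-37.1,0,8.1,0,0,0],[-37.1,0,8.1,0,0,0],[-37.1,0,8.1,0,0,0],[0,0,0,0,0,0],[0,0,0,0,0,0],[0,0,0,0,0,0]]'; python3 st.py; python3 wr.py w18 green .014
```

```text
clock: 35.33
tool_pos: [0.4767, -0.1246, 0.1453]
eef_rot: [0.707, 0.001, -0.0, -0.707]
contact_force: [1.2, -0.4, -0.6]
opening: 0.309
t 35.33 tcp [ 476.7 -124.6  145.3] R [[1.0, 0.001, -0.002], [0.002, -0.0, 1.0], [0.001, -1.0, -0.0]] F [ 1.2 -0.4 -0.6] open 27.2 q [ 0.14  0.67  0.03  2.06 -0.04  0.41  0.21]
green px 252 167 centre mm [ 476.3 -117.8] diam 194.1 rect [array([ 477.6, -113.9]), array([173.2, 104.5]), np.float64(79.5)] tcp [ 476.7 -124.6  145.3]
```

View pics/w18.png

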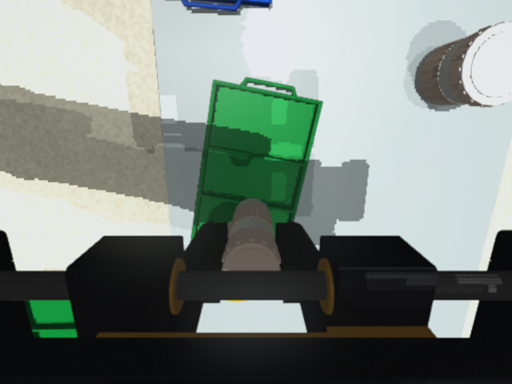

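```bash
python3 - <<'E'
from wr import *
d=grab("w19");c=np.array([473.5,-137.9]);yh=np.array([.1805,.9836]);xh=np.array([.9836,-.1805])
for p in [(258,154),(225,150),(222,197),(292,208)]:
    w=hit(d,*p,.014)[:2];print(p,np.round(w,1),"tray xy",round((w-c)@xh,1),round((w-c)@yh,1))
E
python3 -m inch '[[0,30,0,0,0,0],[0,35,0,0,0,0],[0,15,0,0,0,0],[0,8,0,0,0,0],[0,3,0,0,0,0],[0,0,0,0,0,0],[0,0,0,0,0,0],[0,0,0,0,0,0]]'
```

```text
(258, 154) [483.8 -96. ] tray xy 2.6 43.1
(225, 150) [451.1 -92.1] tray xy -30.3 41.1
(222, 197) [ 446.9 -140.8] tray xy -25.7 -7.6
(292, 208) [ 520.  -152.8] tray xy 48.4 -6.3
clock: 36.1
tool_pos: [0.4763, -0.1247, 0.0548]
eef_rot: [0.707, 0.001, -0.0, -0.707]
contact_force: [-0.7, 0.1, 0.2]
opening: 0.301
```

```bash
python3 -m inch '[[0,2,2,0,0,0],[0,0,0,0,0,0],[0,0,0,0,0,0]]'; python3 -m inch '[[0,1.5,0,0,0,0],[0,0,0,0,0,0],[0,0,0,0,0,0]]'; python3 -m inch '[[0,1,0,0,0,0],[0,0,0,0,0,0],[0,0,0,0,0,0]]'
```

```text
clock: 36.35
tool_pos: [0.4755, -0.1222, 0.0522]
eef_rot: [0.707, 0.001, -0.001, -0.707]
contact_force: [-0.1, 1.0, -0.6]
opening: 0.307
clock: 36.6
tool_pos: [0.4752, -0.1225, 0.0503]
eef_rot: [0.707, 0.0, -0.001, -0.707]
contact_force: [-0.3, 0.7, -0.9]
opening: 0.31
clock: 36.85
tool_pos: [0.4752, -0.1224, 0.0493]
eef_rot: [0.707, 0.0, -0.001, -0.707]
contact_force: [-0.3, -1.2, -1.0]
opening: 0.304
```

```bash
python3 -m inch '[[0,1,0,0,0,0],[0,0,0,0,0,0],[0,0,0,0,0,0]]'; python3 -m inch '[[0,0.6,0,0,0,0],[0,0,0,0,0,0],[0,0,0,0,0,0]]'
```

```text
clock: 37.1
tool_pos: [0.4754, -0.1224, 0.0484]
eef_rot: [0.707, 0.0, -0.001, -0.707]
contact_force: [0.1, 0.8, 1.4]
opening: 0.306
clock: 37.35
tool_pos: [0.4755, -0.1225, 0.0483]
eef_rot: [0.707, 0.001, -0.001, -0.707]
contact_force: [0.1, 1.1, 6.8]
opening: 0.308
```

Contact felt. I'll release, lift, then move away to leave a clear view for the final check.

```bash
python3 -m inch '[[0,-0.4,0,0,0,0],[0,0,0,0,0,0],[0,0,0,0,0,0],[0,0,0,0,0,0],[0,-10,0,0,0,0],[0,-30,0,0,0,0],[0,-40,0,0,0,0],[0,-40,0,0,0,0],[0,-40,0,0,0,0],[0,0,0,0,0,0]]' 50;  python3 -m inch '[[0,0,-40,0,0,0],[0,0,-40,0,0,0],[0,0,-40,0,0,0],[0,0,-40,0,0,0],[0,0,-40,0,0,0],[0,0,-40,0,0,0],[0,0,-40,0,0,0],[0,0,-40,0,0,0],[0,0,0,0,0,0],[0,0,0,0,0,0]]'; python3 st.py
python3 - <<'E'
from plant import r
import cv2,numpy as np
from h import *
for n in ["top","side"]:
    d=r.snapshot(n);np.savez(f"pics/{n}F.npz",**d)
    im=d["img"][:,:,::-1]
    c=im[110:260,100:400] if n=="top" else im[110:320,180:400]
    cv2.imwrite(f"pics/{n}F.png",cv2.resize(c,None,fx=2.6,fy=2.6,interpolation=cv2.INTER_CUBIC))
d=np.load("pics/topF.npz");C=cloud(d)
for k,p,h in [("red",(444.5,87),57),("purple",(450,154),77),("oxi",(454.5,215),37),("yellow",(464,-194),71),("white",(475.5,-122.5),77),("sparepot",(659,-20),68),("sparetube",(544.5,420.5),74)]:
    P=C.reshape(-1,3)*1000;s=P[(np.hypot(P[:,0]-p[0],P[:,1]-p[1])<34)&(P[:,2]>h-9)&(P[:,2]<h+9)]
    print(k,len(s),np.round((s.min(0)+s.max(0))/2,1),"zmed",np.round(np.median(s[:,2]),1),"want",h) if len(s) else print(k,"none")
E
```

```text
clock: 38.18
tool_pos: [0.479, -0.1234, 0.2151]
eef_rot: [0.708, 0.005, 0.004, -0.706]
contact_force: [1.4, -1.3, -0.8]
opening: 0.57
clock: 39.02
tool_pos: [0.4742, -0.4452, 0.2079]
eef_rot: [0.708, -0.002, 0.0, -0.707]
contact_force: [0.3, 0.5, -0.5]
opening: 0.568
t 39.02 tcp [ 474.2 -445.2  207.9] R [[1.0, -0.002, 0.003], [-0.003, -0.001, 1.0], [-0.002, -1.0, -0.001]] F [ 0.3  0.5 -0.5] open 50.0 q [ 0.68  0.76 -0.    1.52  0.    0.87  0.68]
red 196 [444.8  85.5  56.3] zmed 56.1 want 57
purple 69 [448.9 152.4  76.4] zmed 76.3 want 77
oxi 207 [451.8 216.7  36.1] zmed 36.1 want 37
yellow 289 [ 462.1 -195.5   69.9] zmed 70.5 want 71
white 70 [ 474.4 -124.    76.2] zmed 76.6 want 77
sparepot 278 [660.  -20.2  66.8] zmed 67.4 want 68
sparetube 73 [544.2 420.7  72.8] zmed 73.1 want 74
```

View pics/topF.png

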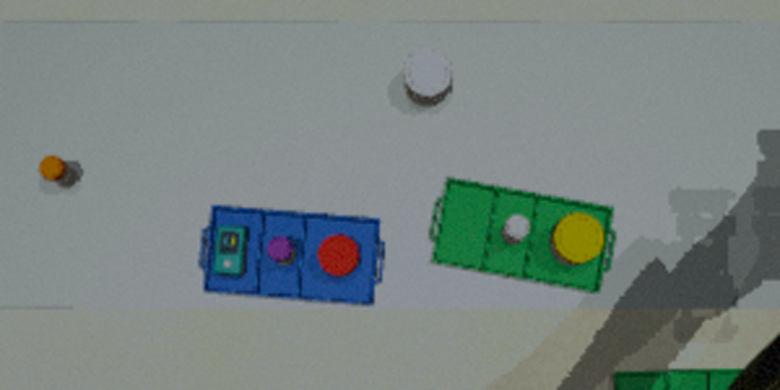

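View pics/sideF.png

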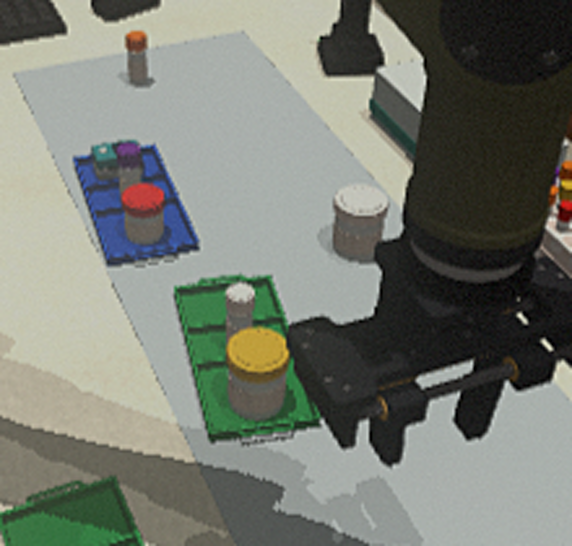

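Both final views show all five items upright in their wells, and the top-surface heights match items standing on the tray floor. The spares haven't moved. Handing in.

```bash
python3 -c "
from plant import r
print(r.finish_job())"
```

```text
the job is handed in; nothing more can be done
None
```

Both kits are made up and the job is handed in at about 39 s on the clock.

- **Blue tray:** the red-lidded pot is in the wide well, the purple-capped tube in the middle well, and the oximeter in the end well, screen up.
- **Green tray:** the yellow-lidded pot is in the wide well and the white-capped tube in the middle well. I used the leftmost of the two green trays.
- **Setting down:** each item was lowered until the wrist force showed contact, 3 to 10 N, then released and the gripper lifted clear.

**Last checks:** the top and side pictures show all five items upright inside their wells. Their top heights are within about 1 mm of what standing on the tray floor gives. The white-lidded pot and the orange-capped tube are within about 1 mm of where they started.

**Disagreements:**
- **Tray direction:** the description says the green tray lies about half a turn from the blue one. All three trays I saw have the wide well at the same end, to the robot's right, so I chose wells by their visible size.
- **Position offsets:** the first side-view positions differed from the top view by up to about 5 mm in y. I relied on the top view, which the wrist camera confirmed. The green tray's cross walls also read 2 to 5 mm off in one wrist picture, so I shifted the white-capped tube 2 mm; the well leaves 10 mm or more of room around it.
- **Oximeter grip:** my first grip on it was too low for the tray walls, so I took it again about 4 mm higher before lifting.

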